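# Zero the scale under the bowl and hold the fuller paste bottle ready over it

## Robot

A 6-joint arm with a two-finger parallel gripper is mounted at the origin on the work surface; the furniture and walls round the work are solid. World frame = base frame: x ahead of the robot, y to its left, z up, the work surface at z = 0. Lengths are in mm, angles in rad, forces in N, time in s.
With the tool pointing down it reaches from about 275 to 850 mm from the base axis. Payload 19 kg.
Tool frame: the origin (TCP) lies on the mounting face of the last link; the fingertips stand 173 mm ahead of it and the grasp point (between the pads) lies 155 mm ahead of it; z points along the fingers, y is the line along which they close (so a half turn about z gives the same grasp; the last joint's range is limited). The gripper opens to 85 mm and grips with 20 to 120 N. Pads are 22 mm wide; open, the fingers measure 114 mm over their backs; the gripper's body (76 mm by 85 mm) begins 54 mm behind the grasp point. The pads swing forward as they close: fully open they stand 13 mm farther back than shut.
Start: joints at [-1.424, 0.15, 1.437, -0, 1.554, -0.134], TCP at [159.324, -552.474, 404.667] pointing down, gripper open.
Joint ranges: [-2.8, 2.8], [-0.68, 2.1], [0.12, 2.68], [-1.39, 4.53], [0.16, 2.79], [-2.81, 2.81]. Speed limits (rad/s): [1.89, 1.89, 2.22, 3.01, 3.01, 3.01].

## Interface

Orientations are given as a rotation vector (axis times angle).
In Python, from plant import get_obs, eyes, job_done gives the robot as it stands.
- The arm moves only by the shell command python3 -m creep 'ROWS'. ROWS is JSON, a list of rows, each an object of numbers: "dx", "dy", "dz": the shift along the tool's x, y, z in cm; "wx", "wy", "wz": the turn, a rotation vector about the tool's x, y, z in degrees; "jaw": the closure in counts, from 0 (fully open) to 255 (shut). In form: [{"dx": .., "dy": .., "dz": .., "wx": .., "wy": .., "wz": .., "jaw": ..}, ...]. A call has 1 to 20 rows; each row is the pose to reach, as a shift and turn from the pose commanded when the call began, along the tool's axes at that moment; what a row does not reach only later rows make up. A row lasts 1/10 s, in which the tool goes at most 50 mm and 8.59 degrees, less where a joint would pass 70% of its speed; a pose out of reach is approached as far as the arm can. A call with a gripper value outside its range is refused whole. The fingers move at their own pace and stop on an object; the grip force is fixed at half the most. Time passes only in rows, so rows that repeat a pose let the fingers close. It gives the time, the measured TCP pose, the force, the opening and the grip force at its end, in the units of the state.
- get_obs(): the state, without advancing time (a new reading comes with each control period).
- eyes.read_camera(name): name is "scene" or "top"; returns (picture, depth): 420x560x3 uint8, red, green, blue; 420x560 float32, mm along the optical axis (not along the pixel's ray), 0 where there is no reading.
- eyes.calibration(name): a dict with "fov_y" (degrees; the focal length in pixels is half the picture's height over the tangent of half this angle, whatever the lens; pixels are square), "cx", "cy" (the principal point, pixels), "k1" (the pictures are not rectified: a ray, as slopes to the right and down, at radius r is drawn at 1 + k1 r^2 times it, then the intrinsics apply), "xyz" and "rotation" of the camera in the world. Camera axes: x right, y up, looking along -z (the intrinsics and any distortion apply to the point x, -y, -z); pixel columns grow to the right and rows downward; lengths in mm; the calibration is good to about 2 mm. A picture is of the moment at which its call begins. calibration takes no time and is no camera call.
- job_done(): hands the job in; it is judged then, once.
The state is a dict: "clock": time; "q": joint angles; "joint_velocities": joint speeds; "tau": joint torques, N m; "ee_pos": TCP position; "orientation": TCP orientation; "contact_force": force on the tool from outside, world axes, zero at the start; "moment": the same for the moment, N m; "grip_width": finger opening in mm; "grip_force": force on a finger pad.
Only numpy, scipy, OpenCV 4.12 (cv2) and the standard library are available. Lean on these libraries where they do the work, as an engineer would, in place of code of your own. Each camera call takes 0.05 s, during which the arm holds its last target. There are 200 camera calls.

## Task

We are about to weigh out paste into the bowl on the dial scale. First turn the scale's zero knob (it turns the dial) until the pointer stands on the zero mark with the bowl left on the pan. Then lift the two look-alike paste bottles out of their stand in turn to feel which one is fuller (heavier), put what you do not need back into the stand nozzle down, and finish while still holding the fuller bottle straight, nozzle down, its tip 1 to 5 cm above the middle of the bowl's mouth without touching it; leave everything else on the table where it is.

Things in the scene. Friction and masses are not known exactly. Their poses are not given: they have to be found in the camera images.
- scale: white dial scale fixed to the table, 214 mm deep (x), 152 wide (y), housing top 38 mm above the table; origin on the table under its centre; its -x end with dial and knob faces the robot. Steel pan 128 mm wide, centre at x +42, top about 57 mm above the table, carries the bowl and sinks on a spring, 1 mm per 100 g. Knob at x -62, y -46; dial 84 mm wide, facing up, at x -58, y +27
- zero_knob (a joint): grey ribbed zero knob on the scale's housing, vertical axis, round, 31 to 33 mm in diameter over the height 47 to 75 mm above the table; turns -2.6 to 2.6 rad, positive clockwise seen from above, and stays where it is left (friction 0.03 N m). It turns the dial card with its zero mark the same way, 0.75 rad for each rad of the knob; the pointer itself is moved only by the load on the pan
- knob_grip (a point): point on the knob's axis, 63 mm above the table, 12 mm below the knob's top: height to grip
- pointer_tip (a point): tip of the black pointer, 34 mm from the dial's centre. At the start the bowl's weight has turned it 0.25 to 1 rad clockwise (seen from above) past the zero mark
- zero_mark (a point): point on the long thick zero mark of the white dial card, 34 mm from the dial's centre: the pointer stands on zero when its tip is here
- dial_centre (a point): centre of the dial, on the pointer's axis
- mix_bowl: loose steel bowl standing on the pan, rim 100 mm in diameter, 42 mm high; weighs 0.09 to 0.15 kg; origin under its centre
- mix_bowl_rim (a point): centre of the bowl's mouth, at rim height (about 99 mm above the table)
- bottle_stand: plywood stand fixed to the table, 244 mm long (y), 92 deep (x), 96 high; origin on the table under its centre. Upper board, top at 92 mm: two 56 mm holes 105 mm apart along y guide the bottle bodies, 2 mm clear all round. Lower board, top at 62 mm: 38 mm holes below them pass cap and nozzle and carry the bottle's shoulder (104 mm from its origin)
- well_a (a point): centre of the stand's hole at y +52.5 mm, at the top of the lower board, 62 mm above the table
- well_b (a point): centre of the stand's hole at y -52.5 mm, at the top of the lower board, 62 mm above the table
- paste_bottle_1: one of two identical-looking white paste bottles with red cap and nozzle, standing upside down in the stand. Round body 52 mm in diameter, 104 mm long, then cap (25 mm wide) and thin nozzle, 157 mm in all. Origin: centre of its flat bottom, the TOP end as it stands, 166 mm above the table; its z axis points down to the nozzle. The upper 74 mm of the body stand free above the stand: grip there
- paste_bottle_2: the other bottle: same size, origin, axes and place to grip as paste_bottle_1. One of the two is nearly used up, the other full; each weighs 0.06 to 0.32 kg and they differ by at least 0.12 kg. Which is which, and which hole each stands in, changes from start to start
- paste_bottle_1_nozzle (a point): tip of that bottle's nozzle, 157 mm from its origin, at its lower end
- paste_bottle_2_nozzle (a point): tip of that bottle's nozzle, 157 mm from its origin, at its lower end
- spool: loose bystander: spool of linen thread, 34 mm wide, 46 mm tall, standing; origin under its centre
- beeswax: loose bystander: yellow block of beeswax, 56x38x20 mm; origin under its centre
- magnifier: loose bystander: black stand magnifier, 41 mm wide, 38 mm tall; origin under its centre
Mind the look-alikes: they are no part of the job. What is shaped like the paste_bottle_2 but black or turquoise is not meant. What is meant by the mix_bowl is not blue, and is the larger of those in its own colour.

How it is judged:
By the outcome, as a careful person would: the job done as asked, in the order asked, and still so for the second after the job is handed in, while the arm keeps its last pose, push and grip.
It also fails if it takes over 61 s, if anything falls off the work surface, if the arm or the gripper's body presses on something with over 40 N, if the wrist force passes 120 N, or if a joint passes its speed limit or range.

## Working session

There is one attempt and no reset: what is moved stays moved. The work goes in short steps, Python scripts to look and compute and a shell command to move; the robot and the scene stay as the last step left them, time stands still between calls to the robot, and variables do not carry over. Pictures are saved under pics/ and viewed, at most 10 in all, crops included, and the job is handed in when it is done.

```bash
ls; mkdir -p pics; cat > h.py <<'E'
import numpy as np, cv2
from plant import get_obs, eyes
from scipy.spatial.transform import Rotation as R
def cal(n):
    c=eyes.calibration(n); r=np.array(c["rotation"],float)
    M=r if r.shape==(3,3) else R.from_rotvec(r.ravel()).as_matrix()
    f=210/np.tan(np.radians(c["fov_y"])/2)
    return c,M,f
def ray(n,u,v):
    c,M,f=cal(n); K=np.array([[f,0,c["cx"]],[0,f,c["cy"]],[0,0,1.]])
    xd=np.array([(u-c["cx"])/f,(v-c["cy"])/f]); x=xd.copy()
    for _ in range(30): x=xd/(1+c["k1"]*(x@x))
    return np.array(c["xyz"],float), M@np.array([x[0],-x[1],-1.])
def onz(n,u,v,z):
    o,d=ray(n,u,v); return o+d*(z-o[2])/d[2]
def atd(n,u,v,dep):
    o,d=ray(n,u,v); return o+d*dep[int(round(v)),int(round(u))]
def snap(n):
    p,d=eyes.read_camera(n); return p,d
E
python3 - <<'E'
from h import *
for n in("scene","top"):
    p,d=snap(n); cv2.imwrite(f"pics/{n}0.png",p[:,:,::-1]); np.savez(f"{n}0.npz",p=p,d=d); print(n,eyes.calibration(n))
print(get_obs())
E
```

```text
pics
scene {'fov_y': 50.75904345322331, 'cx': 272.4999573032629, 'cy': 207.18828768615964, 'k1': 0.017382958228517695, 'xyz': array([-218.86113613,  528.91199816,  901.76729672]), 'rotation': array([ 0.4683948 , -0.95774713, -2.08658441])}
top {'fov_y': 51.79346379955993, 'cx': 279.1953492661297, 'cy': 207.23476966556413, 'k1': -0.1169637977876971, 'xyz': array([ 243.15627442,  -50.60108581, 1637.59582559]), 'rotation': array([ 0.14540673, -0.14496582, -1.58503013])}
{'clock': 0.1, 'q': array([-1.42399204e+00,  1.50911831e-01,  1.43794508e+00,  1.63200782e-05,
        1.55377738e+00, -1.34033386e-01]), 'joint_velocities': array([-0.00018327, -0.00099212, -0.00081982,  0.00083026, -0.00014109,
        0.00112369]), 'tau': array([ 5.03392330e-04, -7.14385128e+01, -5.71804297e+01, -4.35672800e-04,
        7.05762097e-03, -3.02365527e-05]), 'ee_pos': array([ 159.32747027, -552.451457  ,  404.16039   ]), 'orientation': array([-3.10964001e+00, -4.39544288e-01, -1.51781913e-05]), 'contact_force': array([-0.25699582,  0.40011957,  0.34927716]), 'moment': array([0.00711954, 0.0147562 , 0.01223341]), 'grip_force': 0.0, 'grip_width': 85.36222875687828}
```

View pics/scene0.png

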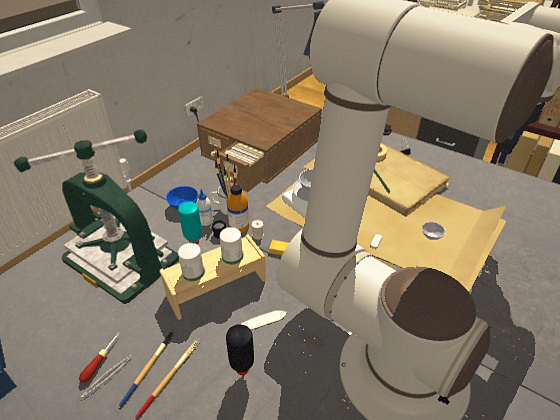

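View pics/top0.png

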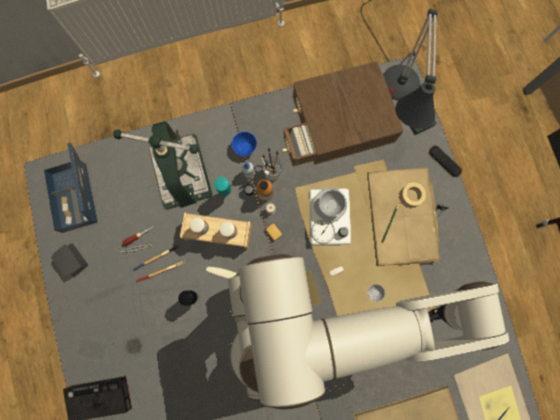

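The scene view shows the stand with its two white bottles at (190,260) and (231,245). In the top view:
- **Scale:** (330,217), with the bowl at (330,205), the dial at about (323,233) and the knob at (343,233).
- **Bottles:** the white ones are at (197,226) and (228,230). The turquoise (222,186) and black (188,297) ones are look-alikes.
- **Bowls:** the large steel one on the pan at (330,205) is meant. The small steel one (376,293) and the blue one (244,145) are look-alikes.

Next is a close crop to check this choice.

```bash
python3 - <<'E'
from h import *
z=np.load("top0.npz"); p,d=z["p"],z["d"]
a=cv2.resize(p[180:252,300:360],None,fx=8,fy=8,interpolation=cv2.INTER_CUBIC)[:,:,::-1]
b=cv2.resize(p[205:255,175:255],None,fx=4,fy=4,interpolation=cv2.INTER_CUBIC)[:,:,::-1]
c=np.zeros((576,480+320,3),np.uint8); c[:,:480]=a; c[:200,480:]=b
cv2.imwrite("pics/crop1.png",c)
# bottle tops: depth height mask
H=np.zeros(d.shape); P=np.zeros(d.shape+(3,))
for v in range(170,320):
    for u in range(170,370):
        if d[v,u]>0: P[v,u]=atd("top",u,v,d)
H=P[...,2]
np.savez("P0.npz",P=P)
def blob(mask,name):
    n,l,s,c=cv2.connectedComponentsWithStats(mask.astype(np.uint8))
    for i in range(1,n):
        if s[i,4]>25: print(name,c[i].round(1),s[i],np.median(P[l==i],0).round(0), "mid",((P[l==i].min(0)+P[l==i].max(0))/2).round(0))
box=np.zeros(d.shape,bool); box[205:255,175:255]=1
blob((H>140)&(H<190)&box,"bottle")
blob((H>80)&(H<108)&box,"stand")
box[:]=0; box[180:252,300:360]=1
blob((H>88)&(H<112)&box,"rim")
blob((H>62)&(H<85)&box&(np.arange(420)[:,None]>222),"knob")
blob((H>25)&(H<60)&box,"house")
E
```

```text
Traceback (most recent call last):
  File "h.py", line 17, in atd
    o,d=ray(n,u,v); return o+d*dep[int(round(v)),int(round(u))]
        ~~~^^^^^^^
  File "h.py", line 10, in ray
    c,M,f=cal(n); K=np.array([[f,0,c["cx"]],[0,f,c["cy"]],[0,0,1.]])
          ~~~^^^
  File "h.py", line 5, in cal
    c=eyes.calibration(n); r=np.array(c["rotation"],float)
ValueError: time passes only in moves, steps and waits
```

View pics/crop1.png

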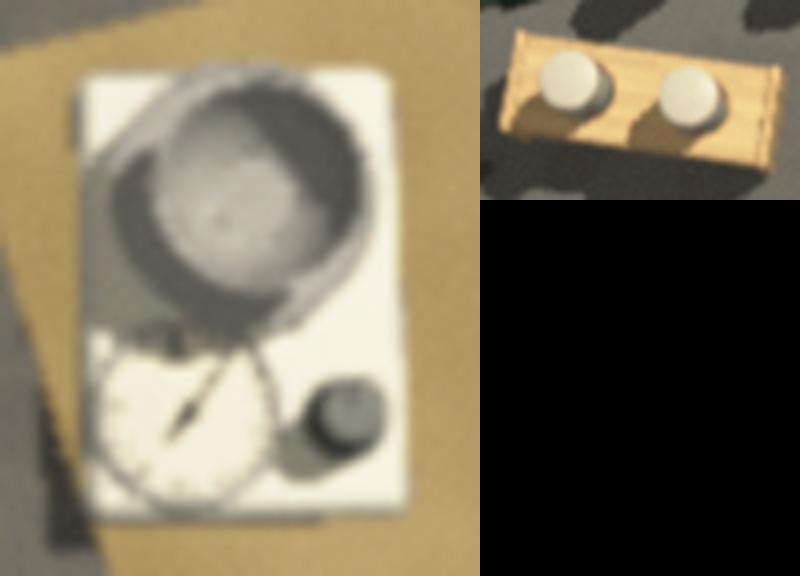

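The crop confirms the choice. The steel bowl on the scale is centred near crop (235,195), the knob top at (350,415) and the dial centre at (188,412). The pointer points up-right towards (235,350), and there is a dark mark near (175,340). Both white bottles are in the stand.

```bash
sed -i 's/^def cal/import functools\n@functools.cache\ndef cal/' h.py; python3 - <<'E'
from h import *
z=np.load("top0.npz"); p,d=z["p"],z["d"]
P=np.zeros(d.shape+(3,))
for v in range(170,320):
    for u in range(170,370):
        if d[v,u]>0: P[v,u]=atd("top",u,v,d)
H=P[...,2]
def blob(mask,name):
    n,l,s,c=cv2.connectedComponentsWithStats(mask.astype(np.uint8))
    for i in range(1,n):
        if s[i,4]>25:
            q=P[l==i]; r=cv2.minAreaRect(q[:,:2].astype(np.float32))
            print(name,c[i].round(1),s[i,4],"med",np.median(q,0).round(0),"rect",np.round(r[0]),np.round(r[1]),round(r[2],1))
V=np.arange(420)[:,None];box=np.zeros(d.shape,bool); box[205:255,175:255]=1
blob((H>140)&(H<190)&box,"bottle")
blob((H>80)&(H<108)&box,"stand")
box[:]=0; box[180:252,300:360]=1
blob((H>88)&(H<112)&box,"rim")
blob((H>62)&(H<85)&box&(V>222),"knob")
blob((H>25)&(H<60)&box,"house")
f=lambda x,y,zz: onz("top",300+x/8-.5,180+y/8-.5,zz).round(1)
print("knob",f(350,415,75),"dial",f(188,412,42),"tip",f(235,350,44),"mark",f(175,340,42))
print("corners",[f(*q,38) for q in((80,72),(392,72),(408,512),(88,515))])
print("bottles",onz("top",175+571/4-120-.5,205+80/4-.5,166),onz("top",175+690/4-120-.5,205+97/4-.5,166))
print(cal("top")[2])
E
```

```text
bottle [197.3 225.3] 193 med [460. 232. 164.] rect [461. 233.] [49. 50.] 50.4
bottle [227.1 229.4] 190 med [445. 128. 165.] rect [445. 128.] [51. 49.] 0.8
stand [215.8 230.4] 1176 med [447. 180.  92.] rect [453. 182.] [247.  90.] 80.8
rim [333.9 201. ] 142 med [ 556. -260.   95.] rect [ 545. -247.] [100.  94.] 88.6
knob [343.7 231.3] 60 med [ 442. -287.   74.] rect [ 441. -287.] [31. 27.] 22.2
house [327.8 221.9] 1494 med [ 474. -226.   39.] rect [ 504. -243.] [150. 215.] 89.1
house [330.9 205. ] 46 med [ 543. -246.   58.] rect [ 543. -248.] [30. 47.] 6.2
knob [ 440.6 -284.8   75. ] dial [ 447.7 -214.2   42. ] tip [ 476.1 -237.    44. ] mark [ 481.7 -209.4   42. ]
corners [array([ 611.6, -169.4,   38. ]), array([ 608.9, -317.9,   38. ]), array([ 399.3, -315.4,   38. ]), array([ 401.1, -166.4,   38. ])]
bottles [462.51653039 231.14458724 166.        ] [445.9235971  127.96199104 166.        ]
432.54071839913615
```

```bash
cat >> h.py <<'E'
def go(x,y,z,yaw=None):
    "print shift (cm, tool axes) to put the grasp point at x,y,z and wz to bring tool y to yaw (deg, world)"
    o=get_obs(); M=R.from_rotvec(o["orientation"]).as_matrix()
    g=np.array(o["ee_pos"])+M[:,2]*155
    s=M.T@(np.array([x,y,z])-g)/10
    cur=np.degrees(np.arctan2(M[1,1],M[0,1]))
    print("shift",s.round(2),"yaw",round(cur,1),"tilt",np.degrees(np.arccos(-M[2,2])).round(2),"grasp",g.round(1),"clock",o["clock"],"q6",o["q"][5].round(2),"w",round(o["grip_width"],1))
    if yaw is not None: print("wz",round(cur-yaw,1))
E
python3 -c "
from h import *
go(441.5,-287.5,150)"
```

```text
shift [ 34.45 -17.61   9.94] yaw -73.9 tilt 0.06 grasp [ 159.3 -552.3  249.2] clock 0.1 q6 -0.13 w 85.4
```

```bash
python3 -m creep '[{"dx":34.4,"dy":-17.6,"dz":5},{"dx":34.4,"dy":-17.6,"dz":9.9},{"dx":34.4,"dy":-17.6,"dz":9.9},{"dx":34.4,"dy":-17.6,"dz":9.9},{"dx":34.4,"dy":-17.6,"dz":9.9},{"dx":34.4,"dy":-17.6,"dz":9.9},{"dx":34.4,"dy":-17.6,"dz":9.9},{"dx":34.4,"dy":-17.6,"dz":9.9},{"dx":34.4,"dy":-17.6,"dz":9.9},{"dx":34.4,"dy":-17.6,"dz":9.9},{"dx":34.4,"dy":-17.6,"dz":9.9},{"dx":34.4,"dy":-17.6,"dz":9.9}]'
python3 - <<'E'
from h import *
go(441.5,-287.5,63)
p,d=snap("scene");t,dt=snap("top")
np.savez("s1.npz",p=p,d=d,t=t,dt=dt)
def px(n,X):
    c,M,f=cal(n); v=M.T@(np.array(X)-c["xyz"]); x=np.array([v[0],-v[1]])/-v[2]; x=x*(1+c["k1"]*(x@x)); return x*f+[c["cx"],c["cy"]]
u=px("scene",(447,-215,42)); print(u,px("top",(447,-215,42)))
u=u.astype(int)
a=cv2.resize(p[u[1]-35:u[1]+35,u[0]-40:u[0]+40],None,fx=5,fy=5,interpolation=cv2.INTER_CUBIC)
u=px("top",(447,-215,42)).astype(int)
b=cv2.resize(t[u[1]-35:u[1]+35,u[0]-35:u[0]+45],None,fx=5,fy=5,interpolation=cv2.INTER_CUBIC)
cv2.imwrite("pics/c2.png",np.hstack([a,b])[:,:,::-1])
E
```

```text
shift [ 34.45 -17.6   18.64] yaw -73.9 tilt 0.06 grasp [ 159.3 -552.3  249.2] clock 0.1 q6 -0.13 w 85.4
[328.84942778 211.92039253] [323.22370354 231.19117108]schema error: expected keys dx, dy, dz, wx, wy, wz, jaw
```

View pics/c2.png

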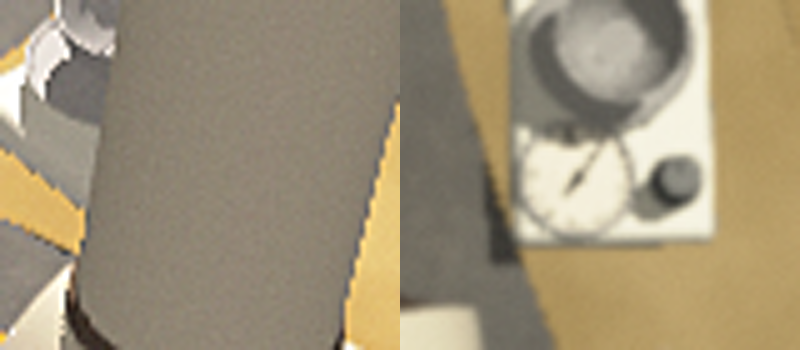

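The move was refused because every row needs all seven keys. The arm hides the dial in the scene view. The top view shows the pointer up-right at about (600,150) and a thick mark at about (568,130).

```bash
python3 - <<'E'
from h import *
t=np.mean([snap("top")[0].astype(float) for _ in range(4)],0).mean(2)
def px(n,X):
    c,M,f=cal(n); v=M.T@(np.array(X)-c["xyz"]); x=np.array([v[0],-v[1]])/-v[2]; x=x*(1+c["k1"]*(x@x)); return x*f+[c["cx"],c["cy"]]
s=1.0; N=100
m=np.array([[px("top",(447.5+50-i*s,-214.5+50-j*s,42)) for j in range(N+1)] for i in range(N+1)],np.float32)
w=cv2.remap(t.astype(np.float32),m[...,0],m[...,1],cv2.INTER_CUBIC)
cv2.imwrite("pics/dial.png",cv2.resize(np.clip(w,0,255).astype(np.uint8),None,fx=5,fy=5,interpolation=cv2.INTER_CUBIC))
E
python3 -m creep '[{"dx":34.4,"dy":-17.6,"dz":9.9,"wx":0,"wy":0,"wz":0,"jaw":0},{"dx":34.4,"dy":-17.6,"dz":9.9,"wx":0,"wy":0,"wz":0,"jaw":0},{"dx":34.4,"dy":-17.6,"dz":9.9,"wx":0,"wy":0,"wz":0,"jaw":0},{"dx":34.4,"dy":-17.6,"dz":9.9,"wx":0,"wy":0,"wz":0,"jaw":0},{"dx":34.4,"dy":-17.6,"dz":9.9,"wx":0,"wy":0,"wz":0,"jaw":0},{"dx":34.4,"dy":-17.6,"dz":9.9,"wx":0,"wy":0,"wz":0,"jaw":0},{"dx":34.4,"dy":-17.6,"dz":9.9,"wx":0,"wy":0,"wz":0,"jaw":0},{"dx":34.4,"dy":-17.6,"dz":9.9,"wx":0,"wy":0,"wz":0,"jaw":0},{"dx":34.4,"dy":-17.6,"dz":9.9,"wx":0,"wy":0,"wz":0,"jaw":0},{"dx":34.4,"dy":-17.6,"dz":9.9,"wx":0,"wy":0,"wz":0,"jaw":0},{"dx":34.4,"dy":-17.6,"dz":9.9,"wx":0,"wy":0,"wz":0,"jaw":0},{"dx":34.4,"dy":-17.6,"dz":9.9,"wx":0,"wy":0,"wz":0,"jaw":0}]'
python3 -c "
from h import *
go(441.5,-287.5,63)"
```

```text
clock: 1.6
ee_pos: [440.4, -288.9, 306.1]
orientation: [3.111, 0.437, 0.0]
contact_force: [-0.1, 0.0, -0.5]
grip_width: 85.4
grip_force: 0.0
shift [ 0.13 -0.12  8.81] yaw -74.0 tilt 0.03 grasp [ 440.5 -289.   151.1] clock 1.6 q6 0.56 w 85.4
```

View pics/dial.png

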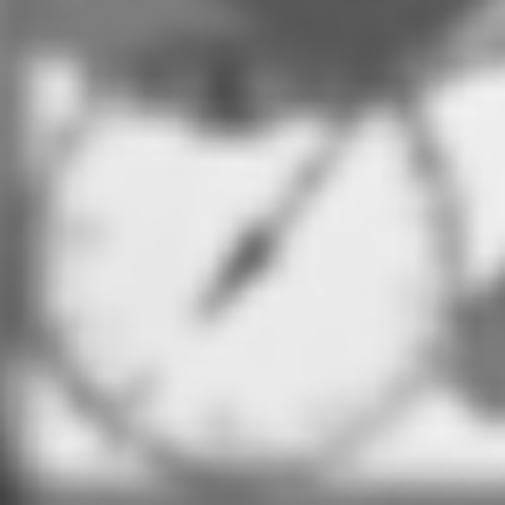

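The rectified dial (5 px/mm) has its hub at (250,256). The pointer runs from (205,310) to (345,125), about 37° clockwise from up. The thick zero mark is at about (226,110), about -9°. The gap is about 46°, so the knob has to turn about 62° clockwise.

```bash
python3 -m creep '[{"dx":0,"dy":0,"dz":4,"wx":0,"wy":0,"wz":0,"jaw":0},{"dx":0,"dy":0,"dz":7,"wx":0,"wy":0,"wz":0,"jaw":0},{"dx":0,"dy":0,"dz":8.8,"wx":0,"wy":0,"wz":0,"jaw":0},{"dx":0,"dy":0,"dz":8.8,"wx":0,"wy":0,"wz":0,"jaw":0},{"dx":0,"dy":0,"dz":8.8,"wx":0,"wy":0,"wz":0,"jaw":0}]'
python3 -c "
from h import *
go(441.5,-287.5,63)"
```

```text
clock: 2.1
ee_pos: [440.8, -288.8, 218.5]
orientation: [3.111, 0.438, 0.0]
contact_force: [-0.0, 0.4, 0.6]
grip_width: 85.4
grip_force: 0.0
shift [ 0.1  -0.11  0.05] yaw -74.0 tilt 0.02 grasp [ 440.9 -288.8   63.5] clock 2.1 q6 0.57 w 85.4
```

Within about a millimetre; close on the knob with a small correction.

```bash
python3 -m creep '[{"dx":0.1,"dy":-0.1,"dz":0,"wx":0,"wy":0,"wz":0,"jaw":60},{"dx":0.1,"dy":-0.1,"dz":0,"wx":0,"wy":0,"wz":0,"jaw":120},{"dx":0.1,"dy":-0.1,"dz":0,"wx":0,"wy":0,"wz":0,"jaw":200},{"dx":0.1,"dy":-0.1,"dz":0,"wx":0,"wy":0,"wz":0,"jaw":200},{"dx":0.1,"dy":-0.1,"dz":0,"wx":0,"wy":0,"wz":0,"jaw":200},{"dx":0.1,"dy":-0.1,"dz":0,"wx":0,"wy":0,"wz":0,"jaw":200},{"dx":0.1,"dy":-0.1,"dz":0,"wx":0,"wy":0,"wz":0,"jaw":200}]'
```

```text
clock: 2.8
ee_pos: [442.0, -287.4, 218.8]
orientation: [3.108, 0.439, 0.002]
contact_force: [0.1, -5.2, 5.9]
grip_width: 31.5
grip_force: 55.2
```

```bash
python3 -m creep '[{"dx":0,"dy":0,"dz":0,"wx":0,"wy":0,"wz":7,"jaw":200},{"dx":0,"dy":0,"dz":0,"wx":0,"wy":0,"wz":14,"jaw":200},{"dx":0,"dy":0,"dz":0,"wx":0,"wy":0,"wz":21,"jaw":200},{"dx":0,"dy":0,"dz":0,"wx":0,"wy":0,"wz":28,"jaw":200},{"dx":0,"dy":0,"dz":0,"wx":0,"wy":0,"wz":35,"jaw":200},{"dx":0,"dy":0,"dz":0,"wx":0,"wy":0,"wz":42,"jaw":200},{"dx":0,"dy":0,"dz":0,"wx":0,"wy":0,"wz":49,"jaw":200},{"dx":0,"dy":0,"dz":0,"wx":0,"wy":0,"wz":56,"jaw":200},{"dx":0,"dy":0,"dz":0,"wx":0,"wy":0,"wz":60,"jaw":200},{"dx":0,"dy":0,"dz":0,"wx":0,"wy":0,"wz":60,"jaw":200},{"dx":0,"dy":0,"dz":0,"wx":0,"wy":0,"wz":60,"jaw":200}]'
python3 - <<'E'
from h import *
go(441.5,-287.5,63)
for n in("top","scene"):
    p,d=snap(n); np.savez(n+"2.npz",p=p,d=d)
    if n=="top": a=cv2.resize(p[185:260,290:365],(500,500),interpolation=cv2.INTER_CUBIC)
    else: b=cv2.resize(p[160:250,280:330],(278,500),interpolation=cv2.INTER_CUBIC)
cv2.imwrite("pics/c3.png",np.hstack([a,b])[:,:,::-1])
E
```

```text
clock: 3.9
ee_pos: [442.1, -287.3, 218.7]
orientation: [2.912, -1.174, 0.003]
contact_force: [0.1, -4.6, 6.4]
grip_width: 30.8
grip_force: 55.1
shift [-0.07  0.04  0.07] yaw -133.9 tilt 0.15 grasp [ 442.3 -287.6   63.7] clock 3.9 q6 1.62 w 30.8
```

View pics/c3.png

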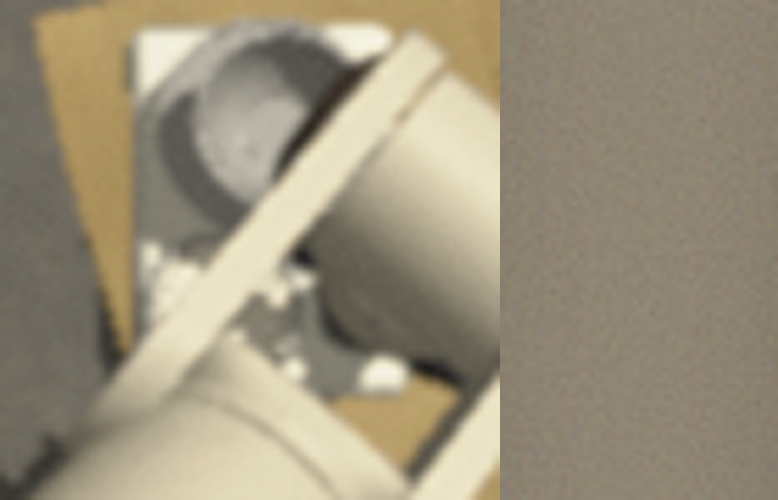

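The arm hides the dial in both views, so I let go and retreat towards the stand to look.

```bash
python3 -m creep '[{"dx":0,"dy":0,"dz":0,"wx":0,"wy":0,"wz":0,"jaw":0},{"dx":0,"dy":0,"dz":0,"wx":0,"wy":0,"wz":0,"jaw":0},{"dx":0,"dy":0,"dz":0,"wx":0,"wy":0,"wz":0,"jaw":0},{"dx":0,"dy":0,"dz":0,"wx":0,"wy":0,"wz":0,"jaw":0},{"dx":0,"dy":0,"dz":-5,"wx":0,"wy":0,"wz":0,"jaw":0},{"dx":0,"dy":0,"dz":-10,"wx":0,"wy":0,"wz":0,"jaw":0},{"dx":0,"dy":0,"dz":-15,"wx":0,"wy":0,"wz":0,"jaw":0},{"dx":0,"dy":0,"dz":-17,"wx":0,"wy":0,"wz":0,"jaw":0}]'
python3 -c "
from h import *
go(446,128,235,-9.1)"
```

```text
clock: 4.8
ee_pos: [441.8, -286.7, 392.7]
orientation: [2.912, -1.174, 0.008]
contact_force: [1.4, -1.1, -0.9]
grip_width: 85.4
grip_force: 0.0
shift [-28.54 -30.17   0.12] yaw -133.9 tilt 0.32 grasp [ 442.4 -287.3  237.7] clock 4.8 q6 1.62 w 85.4
wz -124.8
```

```bash
python3 -m creep '[{"dx":-28.5,"dy":-30.2,"dz":0,"wx":0,"wy":0,"wz":-124.8,"jaw":0},{"dx":-28.5,"dy":-30.2,"dz":0,"wx":0,"wy":0,"wz":-124.8,"jaw":0},{"dx":-28.5,"dy":-30.2,"dz":0,"wx":0,"wy":0,"wz":-124.8,"jaw":0},{"dx":-28.5,"dy":-30.2,"dz":0,"wx":0,"wy":0,"wz":-124.8,"jaw":0},{"dx":-28.5,"dy":-30.2,"dz":0,"wx":0,"wy":0,"wz":-124.8,"jaw":0},{"dx":-28.5,"dy":-30.2,"dz":0,"wx":0,"wy":0,"wz":-124.8,"jaw":0},{"dx":-28.5,"dy":-30.2,"dz":0,"wx":0,"wy":0,"wz":-124.8,"jaw":0},{"dx":-28.5,"dy":-30.2,"dz":0,"wx":0,"wy":0,"wz":-124.8,"jaw":0},{"dx":-28.5,"dy":-30.2,"dz":0,"wx":0,"wy":0,"wz":-124.8,"jaw":0},{"dx":-28.5,"dy":-30.2,"dz":0,"wx":0,"wy":0,"wz":-124.8,"jaw":0},{"dx":-28.5,"dy":-30.2,"dz":0,"wx":0,"wy":0,"wz":-124.8,"jaw":0},{"dx":-28.5,"dy":-30.2,"dz":0,"wx":0,"wy":0,"wz":-124.8,"jaw":0},{"dx":-28.5,"dy":-30.2,"dz":0,"wx":0,"wy":0,"wz":-124.8,"jaw":0},{"dx":-28.5,"dy":-30.2,"dz":0,"wx":0,"wy":0,"wz":-124.8,"jaw":0},{"dx":-28.5,"dy":-30.2,"dz":0,"wx":0,"wy":0,"wz":-124.8,"jaw":0},{"dx":-28.5,"dy":-30.2,"dz":0,"wx":0,"wy":0,"wz":-124.8,"jaw":0}]'
cat >> h.py <<'E'
def px(n,X):
    c,M,f=cal(n); v=M.T@(np.array(X)-c["xyz"]); x=np.array([v[0],-v[1]])/-v[2]; x=x*(1+c["k1"]*(x@x)); return x*f+[c["cx"],c["cy"]]
def rect(n,img,c,z,half=50,s=1.0):
    N=int(2*half/s)+1
    m=np.array([[px(n,(c[0]+half-i*s,c[1]+half-j*s,z)) for j in range(N)] for i in range(N)],np.float32)
    return cv2.remap(img.astype(np.float32),m[...,0],m[...,1],cv2.INTER_CUBIC)
E
python3 - <<'E'
from h import *
go(446,128,235,-9.1)
o=[]
for n in("top","scene"):
    t=np.mean([snap(n)[0].astype(float) for _ in range(3)],0)
    np.save(n+"3.npy",t)
    w=rect(n,t,(447.5,-214.5),42,50,.25)
    o.append(w[:400,:400])
cv2.imwrite("pics/c4.png",np.clip(np.hstack(o),0,255).astype(np.uint8)[:,:,::-1])
E
```

```text
clock: 6.4
ee_pos: [445.8, 128.4, 387.7]
orientation: [-2.389, -2.04, 0.0]
contact_force: [0.4, 0.2, 0.1]
grip_width: 85.3
grip_force: 0.0
shift [-0.04  0.03 -0.23] yaw -9.0 tilt 0.01 grasp [445.8 128.5 232.7] clock 6.4 q6 0.27 w 85.3
wz 0.1
```

View pics/c4.png

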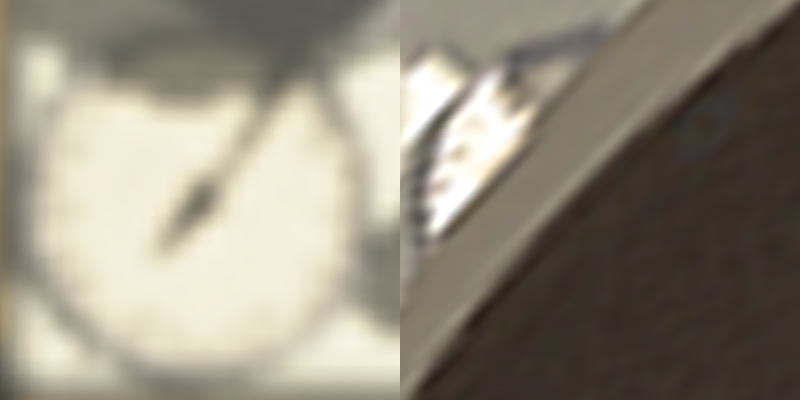

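The thick mark has moved from the top of the dial to the pointer, both now near (270,90). Next I get the residual angle from dark centroids on circles.

```bash
python3 - <<'E'
from h import *
from scipy.ndimage import map_coordinates
w0=rect("top",np.load("top0.npz")["p"],(447.5,-214.5),42,50,.25).mean(2)
w=rect("top",np.load("top3.npy"),(447.5,-214.5),42,50,.25).mean(2)
# hub: fit axis line from dark pixels in r<26
yy,xx=np.mgrid[:w.shape[0],:w.shape[1]]
for nm,W in(("start",w0),("now",w)):
    k=(np.hypot(xx-200,yy-205)<75)&(W<np.median(W[150:260,120:300])-35)
    l,ev=cv2.PCACompute(np.c_[xx[k],yy[k]].astype(np.float32),None)
    v=ev[0]*(-np.sign(ev[0][1])); print(nm,"pointer angle",np.degrees(np.arctan2(v[0],-v[1])).round(1),"mean",l[0].round(1))
c=(199,203)
A=np.arange(-20,70,4)
print("ang",A)
for W in(w0,w):
  for r in(20,24,28,30,32,34,36,38):
    a=np.radians(A); print(r,map_coordinates(W,[c[1]-4*r*np.cos(a),c[0]+4*r*np.sin(a)],order=1).astype(int))
E
```

```text
start pointer angle 38.2 mean [200. 201.]
now pointer angle 38.3 mean [199.9 201.1]
ang [-20 -16 -12  -8  -4   0   4   8  12  16  20  24  28  32  36  40  44  48
  52  56  60  64  68]
20 [235 233 231 229 227 227 228 230 231 230 226 216 201 185 176 180 195 213
 226 233 235 234 235]
24 [198 186 173 166 163 168 182 194 210 222 228 226 216 199 189 193 207 220
 230 235 235 235 236]
28 [144 125 107  99 101 112 128 141 160 177 194 202 199 193 192 200 215 230
 235 236 236 236 234]
30 [127 106  93  88  94 107 122 130 141 150 162 170 174 173 177 195 218 229
 235 237 236 234 233]
32 [122 104  90  84  92 106 118 120 124 128 135 141 145 147 161 186 217 232
 234 233 230 230 229]
34 [114 100  86  82  92 108 119 118 117 113 111 117 125 128 143 181 212 228
 228 225 222 218 218]
36 [111 100  86  82  90 106 113 110 110 107 105 108 110 115 134 169 206 216
 218 213 202 197 205]
38 [107 100  89  85  89 100 106 103 105 100  97 103 104 105 122 156 187 201
 199 190 175 175 187]
20 [235 233 232 230 228 227 229 231 232 231 228 216 199 182 173 180 196 213
 226 234 236 235 235]
24 [203 195 185 181 176 177 185 196 209 221 224 216 200 180 174 185 202 219
 230 235 236 235 235]
28 [152 141 133 130 129 129 136 146 162 178 186 185 169 155 161 184 210 229
 233 232 230 229 231]
30 [135 126 124 124 125 124 128 134 144 153 158 155 143 134 148 182 214 227
 232 229 224 223 227]
32 [130 125 123 123 123 122 122 125 129 134 138 132 121 118 140 177 211 228
 228 223 217 218 223]
34 [123 122 122 123 124 123 122 123 124 124 123 118 111 106 128 174 207 222
 220 214 210 211 218]
36 [119 121 121 120 119 118 118 117 118 120 120 113 102  98 121 162 199 207
 204 200 197 203 215]
38 [112 114 114 112 112 112 112 112 111 112 111 108  98  92 112 151 178 188
 182 179 179 191 203]
```

```bash
cat >> h.py <<'E'
def polar(img,rs=np.arange(25,41,.5)):
    from scipy.ndimage import map_coordinates,gaussian_filter1d
    W=rect("top",img,(447.5,-214.5),42,50,.25).mean(2); a=np.radians(np.arange(0,360,.5))
    Q=np.array([map_coordinates(W,[203-4*r*np.cos(a),199+4*r*np.sin(a)],order=1) for r in rs])
    Q=np.log(Q); return Q-gaussian_filter1d(Q,18,axis=1,mode="wrap")
E
python3 - <<'E'
from h import *
z=np.load("s1.npz")["t"].astype(float); A=polar((z+np.load("top0.npz")["p"])/2); B=polar(np.load("top3.npy"))
for r0,r1 in((27,33),(30,36),(33,38)):
    s=slice(int((r0-25)*2),int((r1-25)*2)); best=[]
    for k in range(60,120):  # delta deg*2
        i=np.arange(140,640-0)  # target angles 70..320
        j=i-k; ok=(j>140)
        best.append(np.corrcoef(A[s][:,j[ok]].ravel(),B[s][:,i[ok]].ravel())[0,1])
    print(r0,r1,[(30+q/2,round(best[q],2)) for q in range(0,60,3)],"max",30+np.argmax(best)/2)
print("A",(A[14:24].mean(0)[120:660:6]*100).round(1)); print("B",(B[14:24].mean(0)[120:660:6]*100).round(1))
E
```

```text
27 33 [(30.0, np.float64(-0.4)), (31.5, np.float64(-0.49)), (33.0, np.float64(-0.56)), (34.5, np.float64(-0.59)), (36.0, np.float64(-0.57)), (37.5, np.float64(-0.5)), (39.0, np.float64(-0.38)), (40.5, np.float64(-0.21)), (42.0, np.float64(-0.02)), (43.5, np.float64(0.18)), (45.0, np.float64(0.36)), (46.5, np.float64(0.49)), (48.0, np.float64(0.56)), (49.5, np.float64(0.57)), (51.0, np.float64(0.52)), (52.5, np.float64(0.43)), (54.0, np.float64(0.3)), (55.5, np.float64(0.16)), (57.0, np.float64(0.02)), (58.5, np.float64(-0.11))] max 49.0
30 36 [(30.0, np.float64(-0.39)), (31.5, np.float64(-0.49)), (33.0, np.float64(-0.58)), (34.5, np.float64(-0.62)), (36.0, np.float64(-0.61)), (37.5, np.float64(-0.54)), (39.0, np.float64(-0.41)), (40.5, np.float64(-0.23)), (42.0, np.float64(-0.03)), (43.5, np.float64(0.17)), (45.0, np.float64(0.35)), (46.5, np.float64(0.47)), (48.0, np.float64(0.53)), (49.5, np.float64(0.53)), (51.0, np.float64(0.48)), (52.5, np.float64(0.4)), (54.0, np.float64(0.3)), (55.5, np.float64(0.18)), (57.0, np.float64(0.05)), (58.5, np.float64(-0.07))] max 49.0
33 38 [(30.0,
[... 747 characters left out ...]
3.2 -4.6 -3.5 -1.1  1.5  3.3  4.4  4.7  3.5  0.6 -3.9 -7.  -6.4 -2.1
  1.8  2.8  2.1  1.3  0.6  0.3 -0.8 -1.3 -0.4  1.2  1.6  1.7  2.3  1.7
 -0.1 -2.4 -4.6 -5.  -2.9  0.1  1.8  2.   2.1  1.8  1.5  1.7  2.4  4.
  5.7  7.2  7.7  6.2  3.4  1. ]
B [-2.4 -2.8 -0.2  1.5  2.5  1.5  0.6  1.   1.4  0.4 -1.  -2.  -2.3 -1.
  0.3  0.9  1.1  1.5  0.9 -1.  -1.9 -1.5 -0.1  0.5  0.4  0.9  1.4  1.6
  1.  -0.3 -1.  -0.8 -0.7 -0.7 -0.6 -0.   0.4  0.7  0.6  0.4  0.7  0.5
 -0.3 -0.7  0.1  0.7  0.4 -0.8 -2.2 -2.4 -1.1  0.6  1.5  2.1  1.8  1.9
  1.4 -0.6 -2.3 -2.3 -1.1 -0.3 -0.7 -0.4  0.7  2.1  2.   0.7 -1.4 -2.5
 -1.3  0.2  0.2  0.2  1.3  1.7 -0.  -2.1 -2.2 -0.5  1.2  2.2  2.8  4.1
  6.2  7.8  7.6  5.2  1.6 -1.2]
```

The estimates disagree by a few degrees: 42° and 49° of dial turn, against 45° expected. I'll move the arm further aside so the scene camera can see the dial.

```bash
python3 -c "
from h import *
go(380,320,330)"
python3 -m creep '[{"dx":19.5,"dy":-3.5,"dz":-5,"wx":0,"wy":0,"wz":0,"jaw":0},{"dx":19.5,"dy":-3.5,"dz":-10,"wx":0,"wy":0,"wz":0,"jaw":0},{"dx":19.5,"dy":-3.5,"dz":-10,"wx":0,"wy":0,"wz":0,"jaw":0},{"dx":19.5,"dy":-3.5,"dz":-10,"wx":0,"wy":0,"wz":0,"jaw":0},{"dx":19.5,"dy":-3.5,"dz":-10,"wx":0,"wy":0,"wz":0,"jaw":0},{"dx":19.5,"dy":-3.5,"dz":-10,"wx":0,"wy":0,"wz":0,"jaw":0}]'
python3 - <<'E'
from h import *
go(446,128,235)
t=np.mean([snap("scene")[0].astype(float) for _ in range(3)],0); np.save("scene4.npy",t)
a=cv2.resize(t.astype(np.uint8),(400,300)); u=px("scene",(447,-215,42)).astype(int)
b=cv2.resize(t[u[1]-25:u[1]+25,u[0]-33:u[0]+33],(400,300),interpolation=cv2.INTER_CUBIC).clip(0,255).astype(np.uint8)
cv2.imwrite("pics/c5.png",np.hstack([a,b])[:,:,::-1])
E
```

```text
shift [17.86 -9.56 -9.72] yaw -9.2 tilt 0.01 grasp [445.9 128.4 232.7] clock 6.7 q6 0.27 w 85.5
clock: 7.3
ee_pos: [441.9, 328.8, 489.0]
orientation: [-2.389, -2.04, -0.003]
contact_force: [-0.3, -0.7, -1.3]
grip_width: 85.1
grip_force: 0.0
shift [-19.81   3.52   9.87] yaw -9.0 tilt 0.12 grasp [442.1 329.  334. ] clock 7.3 q6 0.66 w 85.1
```

View pics/c5.png

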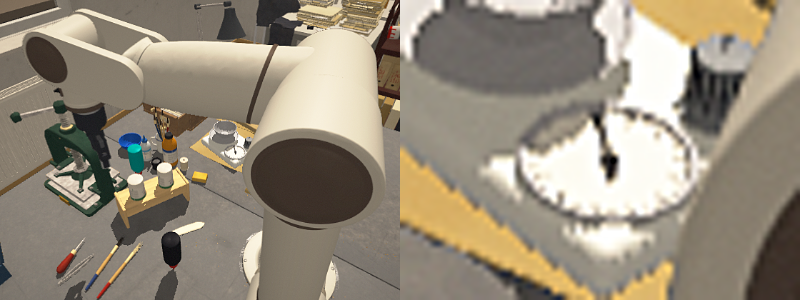

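The scene view now shows the whole dial. In the right half the hub is at (611,163), and the pointer goes up to about (597,112), almost over the thick mark. I measure this numerically.

```bash
python3 - <<'E'
from h import *
from scipy.ndimage import map_coordinates
t=np.load("scene4.npy")
W=rect("scene",t,(447.5,-214.5),42,50,.2)
cv2.imwrite("pics/c6.png",W.clip(0,255).astype(np.uint8)[:,:,::-1]); W=W.mean(2)
yy,xx=np.mgrid[:W.shape[0],:W.shape[1]]
k=(np.hypot(xx-250,yy-250)<110)&(W<130)
l,ev=cv2.PCACompute(np.c_[xx[k],yy[k]].astype(np.float32),None); v=ev[0]*-np.sign(ev[0][1])
print("pointer",np.degrees(np.arctan2(v[0],-v[1])),l,k.sum())
A=np.arange(10,66,3); print(A)
for r in range(6,42,2):
    a=np.radians(A); print(r,map_coordinates(W,[250-5*r*np.cos(a),250+5*r*np.sin(a)],order=1).astype(int))
E
```

```text
pointer 36.663914 [[254.48802 250.32556]] 4383
[10 13 16 19 22 25 28 31 34 37 40 43 46 49 52 55 58 61 64]
6 [217 206 196 185 174 163 151 138 128 119 112 106 103 102 103 106 114 124
 136]
8 [248 235 219 201 183 162 143 127 116 109 108 110 116 124 133 144 160 176
 192]
10 [270 267 256 234 208 177 143 118  99  95 103 120 142 162 184 201 213 226
 239]
12 [261 269 273 268 248 212 168 123  92  79  94 125 164 199 223 235 244 250
 256]
14 [253 256 265 274 273 250 204 142  87  61  78 127 185 233 257 261 255 254
 257]
16 [254 254 254 264 279 283 253 186 108  57  63 120 194 253 273 267 256 254
 254]
18 [259 259 256 254 265 278 268 211 130  64  56 118 205 265 276 262 254 253
 252]
20 [250 256 260 259 255 255 242 203 132  66  58 125 213 271 275 257 252 252
 252]
22 [212 226 245 259 262 250 218 169 111  70  74 137 219 272 269 253 253 253
 251]
24 [151 172 196 224 250 260 213 124  63  64 109 171 233 269 263 253 254 254
 247]
26 [124 127 144 161 200 255 242 119  21  48 137 204 242 266 258 254 256 252
 242]
28 [140 134 137 131 139 197 229 122   0  22 135 216 247 265 256 255 257 250
 241]
30 [150 146 145 137 130 150 175 112  13  15 107 198 249 272 261 264 261 243
 227]
32 [148 144 143 143 146 149 135  89  34  32  83 171 241 266 253 266 257 228
 190]
34 [140 136 134 134 140 150 127  88  58  58  77 146 221 232 214 234 222 185
 129]
36 [128 124 122 124 125 135 128 103  88  88  81 128 200 191 163 180 155 115
  76]
38 [116 111 112 116 115 120 122 107 101 106  85 115 190 174 148 158 115  81
  79]
40 [113 109 108 109 108 113 116 110 105 108  86 113 193 186 181 196 147 120
 133]
```

View pics/c6.png

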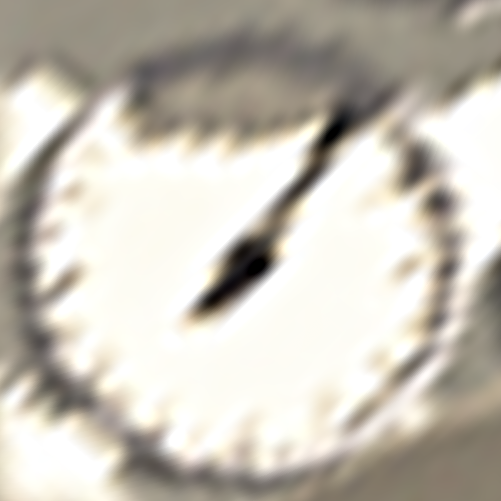

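The rectified scene view shows the pointer from its tail (195,312) to about (312,172), roughly 40°. The thick mark runs from (322,150) to (350,108), roughly 37° about the ring's centre. I fit the ring and the pointer's centreline.

```bash
cat > dial.py <<'E'
from h import *
from scipy.ndimage import map_coordinates,gaussian_filter
from scipy.optimize import least_squares
def run(t):
    W=gaussian_filter(rect("scene",t,(447.5,-214.5),42,50,.2).mean(2),1)
    c=np.array([238.,258.])
    for _ in range(3):
        pts=[]
        for a in np.radians(np.r_[80:300:4]):
            r=np.arange(36,47,.2)*5; q=map_coordinates(W,[c[1]-r*np.cos(a),c[0]+r*np.sin(a)],order=1)
            i=np.argmin(q)
            if q[i]<170 and 0<i<len(r)-1: pts.append((c[0]+r[i]*np.sin(a),c[1]-r[i]*np.cos(a)))
        pts=np.array(pts)
        s=least_squares(lambda p:np.hypot(*(pts-p[:2]).T)-p[2],[*c,210],loss="soft_l1",f_scale=2).x; c=s[:2]
    print("ring",s.round(1),len(pts))
    def mid(s0,s1,ang0):  # dark centroid across, at distances along the direction from c
        d=np.array([np.sin(ang0),-np.cos(ang0)]); n=np.array([np.cos(ang0),np.sin(ang0)]); o=[]
        for e in np.arange(s0,s1,1.)*5:
            u=np.arange(-25,25.5,.5); P=c+e*d+u[:,None]*n
            q=map_coordinates(W,[P[:,1],P[:,0]],order=1); w=np.clip(np.minimum(q[:20].max(),q[-20:].max())*.6-q,0,None)
            if w.sum()>0: o.append(c+e*d+n*(w@u)/w.sum())
        return np.array(o)
    p=mid(-11,20,np.radians(39)); m=mid(26,35,np.radians(37))
    vx,vy,x0,y0=cv2.fitLine(p.astype(np.float32),cv2.DIST_HUBER,0,.01,.01).ravel()
    if vy>0: vx,vy=-vx,-vy
    off=(c-[x0,y0])@np.array([-vy,vx])
    print("pointer axis",np.degrees(np.arctan2(vx,-vy)).round(2),"ring centre off line mm",(off/5).round(2))
    print("mark about centre",np.degrees(np.arctan2(m[:,0]-c[0],c[1]-m[:,1])).round(1))
    print("mark points off the pointer line (mm, + = clockwise)",((m-[x0,y0])@np.array([-vy,vx])/5).round(2))
E
python3 -c "
from dial import *
run(np.load('scene4.npy'))"
```

```text
ring [231.9 265.  212.8] 46
pointer axis 36.01 ring centre off line mm -1.99
mark about centre [40.4 39.7 38.6 37.8 37.5 37.4 37.4 37.4 37.5]
mark points off the pointer line (mm, + = clockwise) [ 0.02 -0.27 -0.74 -1.08 -1.22 -1.25 -1.23 -1.19 -1.13]
```

All three measures say the mark is 1.5–3° short of the pointer, so I add about 3° at the knob.

```bash
python3 -c "
from h import *
go(441.7,-287.6,170,-74)"
```

```text
shift [-60.58   9.71  16.24] yaw -9.1 tilt 0.06 grasp [442.2 326.  332. ] clock 7.45 q6 0.65 w 85.5
wz 64.9
```

```bash
python3 -m creep '[{"dx":-60.6,"dy":9.5,"dz":0,"wx":0,"wy":0,"wz":64.9,"jaw":0},{"dx":-60.6,"dy":9.5,"dz":0,"wx":0,"wy":0,"wz":64.9,"jaw":0},{"dx":-60.6,"dy":9.5,"dz":0,"wx":0,"wy":0,"wz":64.9,"jaw":0},{"dx":-60.6,"dy":9.5,"dz":0,"wx":0,"wy":0,"wz":64.9,"jaw":0},{"dx":-60.6,"dy":9.5,"dz":0,"wx":0,"wy":0,"wz":64.9,"jaw":0},{"dx":-60.6,"dy":9.5,"dz":0,"wx":0,"wy":0,"wz":64.9,"jaw":0},{"dx":-60.6,"dy":9.5,"dz":0,"wx":0,"wy":0,"wz":64.9,"jaw":0},{"dx":-60.6,"dy":9.5,"dz":0,"wx":0,"wy":0,"wz":64.9,"jaw":0},{"dx":-60.6,"dy":9.5,"dz":16,"wx":0,"wy":0,"wz":64.9,"jaw":0},{"dx":-60.6,"dy":9.5,"dz":16,"wx":0,"wy":0,"wz":64.9,"jaw":0},{"dx":-60.6,"dy":9.5,"dz":16,"wx":0,"wy":0,"wz":64.9,"jaw":0},{"dx":-60.6,"dy":9.5,"dz":16,"wx":0,"wy":0,"wz":64.9,"jaw":0},{"dx":-60.6,"dy":9.5,"dz":16,"wx":0,"wy":0,"wz":64.9,"jaw":0},{"dx":-60.6,"dy":9.5,"dz":16,"wx":0,"wy":0,"wz":64.9,"jaw":0},{"dx":-60.6,"dy":9.5,"dz":16,"wx":0,"wy":0,"wz":64.9,"jaw":0},{"dx":-60.6,"dy":9.5,"dz":16,"wx":0,"wy":0,"wz":64.9,"jaw":0},{"dx":-60.6,"dy":9.5,"dz":16,"wx":0,"wy":0,"wz":64.9,"jaw":0}]'
python3 -c "
from h import *
go(441.7,-287.6,63,-74)"
```

```text
clock: 9.15
ee_pos: [440.1, -286.1, 328.9]
orientation: [3.11, 0.438, 0.002]
contact_force: [0.3, 0.1, -0.4]
grip_width: 85.7
grip_force: 0.0
shift [ 0.09  0.16 11.09] yaw -74.0 tilt 0.09 grasp [ 440.3 -286.2  173.9] clock 9.15 q6 0.57 w 85.7
wz 0.0
```

```bash
python3 -m creep '[{"dx":0.1,"dy":0.1,"dz":5,"wx":0,"wy":0,"wz":0,"jaw":0},{"dx":0.1,"dy":0.1,"dz":9,"wx":0,"wy":0,"wz":0,"jaw":0},{"dx":0.1,"dy":0.1,"dz":11,"wx":0,"wy":0,"wz":0,"jaw":0},{"dx":0.1,"dy":0.1,"dz":11,"wx":0,"wy":0,"wz":0,"jaw":0},{"dx":0.1,"dy":0.1,"dz":11,"wx":0,"wy":0,"wz":0,"jaw":0}]'
python3 -c "
from h import *
go(441.7,-287.6,63,-74)"
```

```text
clock: 9.65
ee_pos: [441.8, -287.2, 219.2]
orientation: [3.11, 0.438, 0.002]
contact_force: [0.7, -1.0, 0.7]
grip_width: 85.3
grip_force: 0.0
shift [-0.03  0.02  0.12] yaw -74.0 tilt 0.09 grasp [ 442.  -287.3   64.2] clock 9.65 q6 0.57 w 85.3
wz 0.0
```

```bash
python3 -m creep '[{"dx":0,"dy":0,"dz":0,"wx":0,"wy":0,"wz":0,"jaw":60},{"dx":0,"dy":0,"dz":0,"wx":0,"wy":0,"wz":0,"jaw":120},{"dx":0,"dy":0,"dz":0,"wx":0,"wy":0,"wz":0,"jaw":200},{"dx":0,"dy":0,"dz":0,"wx":0,"wy":0,"wz":0,"jaw":200},{"dx":0,"dy":0,"dz":0,"wx":0,"wy":0,"wz":0,"jaw":200},{"dx":0,"dy":0,"dz":0,"wx":0,"wy":0,"wz":0,"jaw":200},{"dx":0,"dy":0,"dz":0,"wx":0,"wy":0,"wz":1.5,"jaw":200},{"dx":0,"dy":0,"dz":0,"wx":0,"wy":0,"wz":3,"jaw":200},{"dx":0,"dy":0,"dz":0,"wx":0,"wy":0,"wz":3,"jaw":200},{"dx":0,"dy":0,"dz":0,"wx":0,"wy":0,"wz":3,"jaw":200},{"dx":0,"dy":0,"dz":0,"wx":0,"wy":0,"wz":3,"jaw":0},{"dx":0,"dy":0,"dz":0,"wx":0,"wy":0,"wz":3,"jaw":0},{"dx":0,"dy":0,"dz":0,"wx":0,"wy":0,"wz":3,"jaw":0},{"dx":0,"dy":0,"dz":0,"wx":0,"wy":0,"wz":3,"jaw":0},{"dx":0,"dy":0,"dz":-5,"wx":0,"wy":0,"wz":3,"jaw":0},{"dx":0,"dy":0,"dz":-10,"wx":0,"wy":0,"wz":3,"jaw":0},{"dx":0,"dy":0,"dz":-15,"wx":0,"wy":0,"wz":3,"jaw":0},{"dx":0,"dy":0,"dz":-18,"wx":0,"wy":0,"wz":3,"jaw":0}]'
python3 -c "
from h import *
go(442,326,332,-9.1)"
```

```text
clock: 11.45
ee_pos: [441.2, -287.4, 401.7]
orientation: [3.119, 0.355, 0.004]
contact_force: [0.5, -0.3, -0.8]
grip_width: 85.3
grip_force: 0.0
shift [ 13.86 -59.77  -8.68] yaw -77.0 tilt 0.22 grasp [ 441.6 -287.8  246.7] clock 11.45 q6 0.62 w 85.3
wz -67.9
```

```bash
python3 -m creep '[{"dx":13.9,"dy":-59.8,"dz":-8.7,"wx":0,"wy":0,"wz":-67.9,"jaw":0},{"dx":13.9,"dy":-59.8,"dz":-8.7,"wx":0,"wy":0,"wz":-67.9,"jaw":0},{"dx":13.9,"dy":-59.8,"dz":-8.7,"wx":0,"wy":0,"wz":-67.9,"jaw":0},{"dx":13.9,"dy":-59.8,"dz":-8.7,"wx":0,"wy":0,"wz":-67.9,"jaw":0},{"dx":13.9,"dy":-59.8,"dz":-8.7,"wx":0,"wy":0,"wz":-67.9,"jaw":0},{"dx":13.9,"dy":-59.8,"dz":-8.7,"wx":0,"wy":0,"wz":-67.9,"jaw":0},{"dx":13.9,"dy":-59.8,"dz":-8.7,"wx":0,"wy":0,"wz":-67.9,"jaw":0},{"dx":13.9,"dy":-59.8,"dz":-8.7,"wx":0,"wy":0,"wz":-67.9,"jaw":0},{"dx":13.9,"dy":-59.8,"dz":-8.7,"wx":0,"wy":0,"wz":-67.9,"jaw":0},{"dx":13.9,"dy":-59.8,"dz":-8.7,"wx":0,"wy":0,"wz":-67.9,"jaw":0},{"dx":13.9,"dy":-59.8,"dz":-8.7,"wx":0,"wy":0,"wz":-67.9,"jaw":0},{"dx":13.9,"dy":-59.8,"dz":-8.7,"wx":0,"wy":0,"wz":-67.9,"jaw":0},{"dx":13.9,"dy":-59.8,"dz":-8.7,"wx":0,"wy":0,"wz":-67.9,"jaw":0},{"dx":13.9,"dy":-59.8,"dz":-8.7,"wx":0,"wy":0,"wz":-67.9,"jaw":0},{"dx":13.9,"dy":-59.8,"dz":-8.7,"wx":0,"wy":0,"wz":-67.9,"jaw":0},{"dx":13.9,"dy":-59.8,"dz":-8.7,"wx":0,"wy":0,"wz":-67.9,"jaw":0}]'
python3 - <<'E'
from dial import *
t=np.mean([snap("scene")[0].astype(float) for _ in range(3)],0); np.save("scene5.npy",t)
run(t)
W=[rect("scene",x,(447.5,-214.5),42,50,.25).clip(0,255)[:400,:400] for x in(np.load("scene4.npy"),t)]
cv2.imwrite("pics/c7.png",np.hstack(W).astype(np.uint8)[:,:,::-1])
go(462,231.5,133,-9.1)
E
```

```text
clock: 13.05
ee_pos: [442.4, 325.6, 484.7]
orientation: [2.392, 2.037, -0.0]
contact_force: [-0.0, 0.1, -0.5]
grip_width: 85.3
grip_force: 0.0
ring [233.1 270.9 211.9] 50
pointer axis 37.32 ring centre off line mm -1.04
mark about centre [39.2 39.3 39.2 38.9 38.5 37.9 37.5 37.2 37.2]
mark points off the pointer line (mm, + = clockwise) [-0.19 -0.12 -0.13 -0.23 -0.44 -0.71 -0.95 -1.1  -1.11]
shift [-8.97  3.42 19.69] yaw -9.2 tilt 0.02 grasp [442.5 325.5 329.9] clock 13.2 q6 0.65 w 85.5
wz -0.1
```

View pics/c7.png

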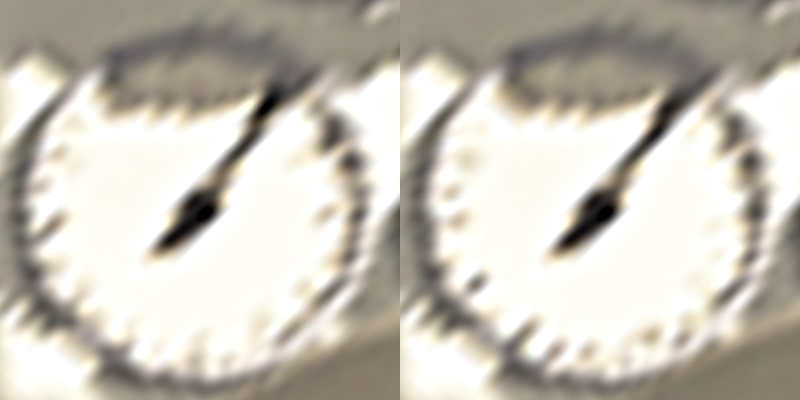

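The mark now lies straight in line with the pointer: in the right half, the pointer from (598,212) and the mark at (672,110) form one line. Zeroing is done. Now the bottle in hole A.

```bash
python3 -m creep '[{"dx":-4.5,"dy":1.7,"dz":0,"wx":0,"wy":0,"wz":0,"jaw":0},{"dx":-9,"dy":3.4,"dz":0,"wx":0,"wy":0,"wz":0,"jaw":0},{"dx":-9,"dy":3.4,"dz":4,"wx":0,"wy":0,"wz":0,"jaw":0},{"dx":-9,"dy":3.4,"dz":8,"wx":0,"wy":0,"wz":0,"jaw":0},{"dx":-9,"dy":3.4,"dz":10,"wx":0,"wy":0,"wz":0,"jaw":0},{"dx":-9,"dy":3.4,"dz":10,"wx":0,"wy":0,"wz":0,"jaw":0},{"dx":-9,"dy":3.4,"dz":10,"wx":0,"wy":0,"wz":0,"jaw":0}]'
python3 -c "
from h import *
go(462,231.5,135,-9.1)"
```

```text
clock: 13.9
ee_pos: [461.8, 231.8, 385.8]
orientation: [2.391, 2.037, 0.001]
contact_force: [-0.2, 0.1, 0.6]
grip_width: 86.0
grip_force: 0.0
shift [-0.04  0.01  9.58] yaw -9.1 tilt 0.05 grasp [461.9 231.9 230.8] clock 13.9 q6 0.48 w 86.0
wz -0.0
```

```bash
python3 -m creep '[{"dx":0,"dy":0,"dz":4,"wx":0,"wy":0,"wz":0,"jaw":0},{"dx":0,"dy":0,"dz":8,"wx":0,"wy":0,"wz":0,"jaw":0},{"dx":0,"dy":0,"dz":9.6,"wx":0,"wy":0,"wz":0,"jaw":0},{"dx":0,"dy":0,"dz":9.6,"wx":0,"wy":0,"wz":0,"jaw":0},{"dx":0,"dy":0,"dz":9.6,"wx":0,"wy":0,"wz":0,"jaw":60},{"dx":0,"dy":0,"dz":9.6,"wx":0,"wy":0,"wz":0,"jaw":110},{"dx":0,"dy":0,"dz":9.6,"wx":0,"wy":0,"wz":0,"jaw":160},{"dx":0,"dy":0,"dz":9.6,"wx":0,"wy":0,"wz":0,"jaw":160},{"dx":0,"dy":0,"dz":9.6,"wx":0,"wy":0,"wz":0,"jaw":160},{"dx":0,"dy":0,"dz":9.6,"wx":0,"wy":0,"wz":0,"jaw":160}]'
python3 -c "
from h import *
go(462,231.5,135,-9.1)"
```

```text
clock: 14.9
ee_pos: [462.1, 232.3, 290.8]
orientation: [2.39, 2.037, 0.005]
contact_force: [-0.7, -1.3, 10.3]
grip_width: 51.2
grip_force: 60.4
shift [-0.1  -0.04  0.08] yaw -9.1 tilt 0.19 grasp [462.5 232.5 135.8] clock 14.9 q6 0.48 w 51.2
wz -0.0
```

```bash
python3 -m creep '[{"dx":0,"dy":0,"dz":-1.5,"wx":0,"wy":0,"wz":0,"jaw":160},{"dx":0,"dy":0,"dz":-3,"wx":0,"wy":0,"wz":0,"jaw":160},{"dx":0,"dy":0,"dz":-4.5,"wx":0,"wy":0,"wz":0,"jaw":160},{"dx":0,"dy":0,"dz":-5,"wx":0,"wy":0,"wz":0,"jaw":160},{"dx":0,"dy":0,"dz":-5,"wx":0,"wy":0,"wz":0,"jaw":160},{"dx":0,"dy":0,"dz":-5,"wx":0,"wy":0,"wz":0,"jaw":160},{"dx":0,"dy":0,"dz":-5,"wx":0,"wy":0,"wz":0,"jaw":160}]'
for i in 1 2 3; do python3 -m creep '[{"dx":0,"dy":0,"dz":0,"wx":0,"wy":0,"wz":0,"jaw":160}]' | grep -E "contact|width|ee_pos"; done
```

```text
clock: 15.6
ee_pos: [461.5, 232.1, 338.0]
orientation: [-2.39, -2.038, 0.001]
contact_force: [0.4, -0.1, -3.0]
grip_width: 50.8
grip_force: 62.9
ee_pos: [461.6, 232.1, 338.2]
contact_force: [-0.4, 0.0, -2.1]
grip_width: 50.8
ee_pos: [461.6, 232.1, 338.4]
contact_force: [-0.3, -0.2, -2.6]
grip_width: 50.9
ee_pos: [461.6, 232.1, 338.5]
contact_force: [-0.7, -0.4, -2.4]
grip_width: 50.9
```

The bottle from hole A weighs about 2.5 N. I put it back and feel the other one.

```bash
python3 -m creep '[{"dx":0,"dy":0,"dz":1.5,"wx":0,"wy":0,"wz":0,"jaw":160},{"dx":0,"dy":0,"dz":3,"wx":0,"wy":0,"wz":0,"jaw":160},{"dx":0,"dy":0,"dz":4.2,"wx":0,"wy":0,"wz":0,"jaw":160},{"dx":0,"dy":0,"dz":4.8,"wx":0,"wy":0,"wz":0,"jaw":160},{"dx":0,"dy":0,"dz":4.8,"wx":0,"wy":0,"wz":0,"jaw":160},{"dx":0,"dy":0,"dz":4.8,"wx":0,"wy":0,"wz":0,"jaw":0},{"dx":0,"dy":0,"dz":4.8,"wx":0,"wy":0,"wz":0,"jaw":0},{"dx":0,"dy":0,"dz":4.8,"wx":0,"wy":0,"wz":0,"jaw":0},{"dx":0,"dy":0,"dz":4.8,"wx":0,"wy":0,"wz":0,"jaw":0},{"dx":0,"dy":0,"dz":0,"wx":0,"wy":0,"wz":0,"jaw":0},{"dx":0,"dy":0,"dz":-4,"wx":0,"wy":0,"wz":0,"jaw":0},{"dx":0,"dy":0,"dz":-6,"wx":0,"wy":0,"wz":0,"jaw":0}]'
python3 - <<'E'
from h import *
go(445.5,128,135,-9.1)
p,d=snap("top")
for x,y in((462,231.5),(445.5,128)):
    u,v=px("top",(x,y,166)).astype(int)
    print([atd("top",a,b,d).round(0).tolist() for a,b in((u,v),(u-3,v),(u+3,v))])
E
```

```text
clock: 17.1
ee_pos: [461.7, 232.1, 402.4]
orientation: [2.39, 2.037, 0.006]
contact_force: [-0.3, -0.1, -0.5]
grip_width: 85.6
grip_force: 0.0
shift [-10.59  -0.04  11.22] yaw -9.1 tilt 0.23 grasp [462.2 232.4 247.4] clock 17.1 q6 0.48 w 85.6
wz -0.0
[[398.0, 147.0, 608.0], [398.0, 154.0, 610.0], [398.0, 141.0, 604.0]]
[[449.0, 132.0, 162.0], [449.0, 142.0, 163.0], [449.0, 122.0, 162.0]]
```

```bash
python3 -m creep '[{"dx":-5,"dy":0,"dz":0,"wx":0,"wy":0,"wz":0,"jaw":0},{"dx":-10.5,"dy":0,"dz":0,"wx":0,"wy":0,"wz":0,"jaw":0},{"dx":-10.5,"dy":0,"dz":0,"wx":0,"wy":0,"wz":0,"jaw":0},{"dx":-10.5,"dy":0,"dz":1,"wx":0,"wy":0,"wz":0,"jaw":0},{"dx":-10.5,"dy":0,"dz":5,"wx":0,"wy":0,"wz":0,"jaw":0},{"dx":-10.5,"dy":0,"dz":9,"wx":0,"wy":0,"wz":0,"jaw":0},{"dx":-10.5,"dy":0,"dz":11.2,"wx":0,"wy":0,"wz":0,"jaw":0},{"dx":-10.5,"dy":0,"dz":11.2,"wx":0,"wy":0,"wz":0,"jaw":0},{"dx":-10.5,"dy":0,"dz":11.2,"wx":0,"wy":0,"wz":0,"jaw":0},{"dx":-10.5,"dy":0,"dz":11.2,"wx":0,"wy":0,"wz":0,"jaw":60},{"dx":-10.5,"dy":0,"dz":11.2,"wx":0,"wy":0,"wz":0,"jaw":110},{"dx":-10.5,"dy":0,"dz":11.2,"wx":0,"wy":0,"wz":0,"jaw":160},{"dx":-10.5,"dy":0,"dz":11.2,"wx":0,"wy":0,"wz":0,"jaw":160},{"dx":-10.5,"dy":0,"dz":11.2,"wx":0,"wy":0,"wz":0,"jaw":160},{"dx":-10.5,"dy":0,"dz":11.2,"wx":0,"wy":0,"wz":0,"jaw":160}]'
python3 -m creep '[{"dx":0,"dy":0,"dz":-1.5,"wx":0,"wy":0,"wz":0,"jaw":160},{"dx":0,"dy":0,"dz":-3,"wx":0,"wy":0,"wz":0,"jaw":160},{"dx":0,"dy":0,"dz":-4.5,"wx":0,"wy":0,"wz":0,"jaw":160},{"dx":0,"dy":0,"dz":-5,"wx":0,"wy":0,"wz":0,"jaw":160},{"dx":0,"dy":0,"dz":-5,"wx":0,"wy":0,"wz":0,"jaw":160},{"dx":0,"dy":0,"dz":-5,"wx":0,"wy":0,"wz":0,"jaw":160},{"dx":0,"dy":0,"dz":-5,"wx":0,"wy":0,"wz":0,"jaw":160}]'
for i in 1 2 3; do python3 -m creep '[{"dx":0,"dy":0,"dz":0,"wx":0,"wy":0,"wz":0,"jaw":160}]' | grep -E "contact|width|ee_pos"; done
```

```text
clock: 18.65
ee_pos: [445.3, 128.5, 288.0]
orientation: [2.39, 2.037, 0.003]
contact_force: [0.8, 1.1, 7.2]
grip_width: 50.9
grip_force: 60.8
clock: 19.35
ee_pos: [444.9, 128.4, 336.0]
orientation: [-2.39, -2.037, 0.001]
contact_force: [-0.4, 0.7, -1.4]
grip_width: 51.1
grip_force: 62.4
ee_pos: [445.0, 128.4, 336.2]
contact_force: [0.7, 0.8, -1.2]
grip_width: 51.1
ee_pos: [445.0, 128.5, 336.4]
contact_force: [-1.2, 0.0, -1.4]
grip_width: 50.7
ee_pos: [445.0, 128.4, 336.6]
contact_force: [0.8, -0.7, -0.8]
grip_width: 50.9
```

Bottle B weighs about 1.2 N, so A (about 2.5 N) is the fuller. I put B back and take A.

```bash
python3 -m creep '[{"dx":0,"dy":0,"dz":1.5,"wx":0,"wy":0,"wz":0,"jaw":160},{"dx":0,"dy":0,"dz":3,"wx":0,"wy":0,"wz":0,"jaw":160},{"dx":0,"dy":0,"dz":4.2,"wx":0,"wy":0,"wz":0,"jaw":160},{"dx":0,"dy":0,"dz":4.8,"wx":0,"wy":0,"wz":0,"jaw":160},{"dx":0,"dy":0,"dz":4.8,"wx":0,"wy":0,"wz":0,"jaw":160},{"dx":0,"dy":0,"dz":4.8,"wx":0,"wy":0,"wz":0,"jaw":0},{"dx":0,"dy":0,"dz":4.8,"wx":0,"wy":0,"wz":0,"jaw":0},{"dx":0,"dy":0,"dz":4.8,"wx":0,"wy":0,"wz":0,"jaw":0},{"dx":0,"dy":0,"dz":4.8,"wx":0,"wy":0,"wz":0,"jaw":0},{"dx":0,"dy":0,"dz":0,"wx":0,"wy":0,"wz":0,"jaw":0},{"dx":0,"dy":0,"dz":-4,"wx":0,"wy":0,"wz":0,"jaw":0},{"dx":0,"dy":0,"dz":-6,"wx":0,"wy":0,"wz":0,"jaw":0},{"dx":5,"dy":0,"dz":-6,"wx":0,"wy":0,"wz":0,"jaw":0},{"dx":10.5,"dy":0,"dz":-6,"wx":0,"wy":0,"wz":0,"jaw":0},{"dx":10.5,"dy":0,"dz":-6,"wx":0,"wy":0,"wz":0,"jaw":0},{"dx":10.5,"dy":0,"dz":-6,"wx":0,"wy":0,"wz":0,"jaw":0}]'
python3 -c "
from h import *
go(461.8,232,135,-9.1)"
```

```text
clock: 21.25
ee_pos: [461.5, 233.2, 396.4]
orientation: [-2.388, -2.041, 0.001]
contact_force: [0.2, -0.4, -0.6]
grip_width: 85.3
grip_force: 0.0
shift [-0.1   0.06 10.64] yaw -9.0 tilt 0.04 grasp [461.4 233.2 241.4] clock 21.25 q6 0.48 w 85.3
wz 0.1
```

```bash
python3 -m creep '[{"dx":-0.1,"dy":0,"dz":5,"wx":0,"wy":0,"wz":0,"jaw":0},{"dx":-0.1,"dy":0,"dz":9,"wx":0,"wy":0,"wz":0,"jaw":0},{"dx":-0.1,"dy":0,"dz":10.6,"wx":0,"wy":0,"wz":0,"jaw":0},{"dx":-0.1,"dy":0,"dz":10.6,"wx":0,"wy":0,"wz":0,"jaw":0},{"dx":-0.1,"dy":0,"dz":10.6,"wx":0,"wy":0,"wz":0,"jaw":60},{"dx":-0.1,"dy":0,"dz":10.6,"wx":0,"wy":0,"wz":0,"jaw":110},{"dx":-0.1,"dy":0,"dz":10.6,"wx":0,"wy":0,"wz":0,"jaw":160},{"dx":-0.1,"dy":0,"dz":10.6,"wx":0,"wy":0,"wz":0,"jaw":160},{"dx":-0.1,"dy":0,"dz":10.6,"wx":0,"wy":0,"wz":0,"jaw":160},{"dx":-0.1,"dy":0,"dz":10.6,"wx":0,"wy":0,"wz":0,"jaw":160},{"dx":-0.1,"dy":0,"dz":9,"wx":0,"wy":0,"wz":0,"jaw":160},{"dx":-0.1,"dy":0,"dz":6,"wx":0,"wy":0,"wz":0,"jaw":160},{"dx":-0.1,"dy":0,"dz":3,"wx":0,"wy":0,"wz":0,"jaw":160},{"dx":-0.1,"dy":0,"dz":0,"wx":0,"wy":0,"wz":0,"jaw":160},{"dx":-0.1,"dy":0,"dz":-3,"wx":0,"wy":0,"wz":0,"jaw":160},{"dx":-0.1,"dy":0,"dz":-6,"wx":0,"wy":0,"wz":0,"jaw":160},{"dx":-0.1,"dy":0,"dz":-8,"wx":0,"wy":0,"wz":0,"jaw":160},{"dx":-0.1,"dy":0,"dz":-8,"wx":0,"wy":0,"wz":0,"jaw":160},{"dx":-0.1,"dy":0,"dz":-8,"wx":0,"wy":0,"wz":0,"jaw":160}]'
python3 - <<'E'
from h import *
go(545.5,-247,310,-9.1)
# bowl rim refined from the unobstructed start top picture: ellipse of rim-height points
z=np.load("top0.npz"); d=z["d"]
q=np.array([atd("top",u,v,d) for v in range(180,228) for u in range(305,358) if d[v,u]>0])
q=q[(q[:,2]>92)&(q[:,2]<106)]; c,r=cv2.minEnclosingCircle(q[:,:2].astype(np.float32)); print("rim",c,r,len(q))
p,dd=snap("top")
u,v=px("top",(445.5,128,166)).astype(int); print(atd("top",u,v,dd).round(0))
E
```

```text
clock: 23.15
ee_pos: [461.4, 231.0, 476.4]
orientation: [2.391, 2.038, 0.0]
contact_force: [0.8, -0.2, -3.9]
grip_width: 50.8
grip_force: 65.4
shift [-45.87  15.87   1.13] yaw -9.1 tilt 0.01 grasp [461.4 231.1 321.4] clock 23.15 q6 0.47 w 50.8
wz -0.0
rim (544.0499267578125, -247.04489135742188) 49.91353225708008 99
[448. 131. 169.]
```

```bash
python3 -m creep '[{"dx":-2,"dy":0.7,"dz":0,"wx":0,"wy":0,"wz":0,"jaw":160},{"dx":-5,"dy":1.7,"dz":0,"wx":0,"wy":0,"wz":0,"jaw":160},{"dx":-8,"dy":2.7,"dz":0,"wx":0,"wy":0,"wz":0,"jaw":160},{"dx":-11,"dy":3.8,"dz":0,"wx":0,"wy":0,"wz":0,"jaw":160},{"dx":-14,"dy":4.8,"dz":0,"wx":0,"wy":0,"wz":0,"jaw":160},{"dx":-17,"dy":5.8,"dz":0,"wx":0,"wy":0,"wz":0,"jaw":160},{"dx":-20,"dy":6.9,"dz":0,"wx":0,"wy":0,"wz":0,"jaw":160},{"dx":-23,"dy":7.9,"dz":0,"wx":0,"wy":0,"wz":0,"jaw":160},{"dx":-26,"dy":8.9,"dz":0,"wx":0,"wy":0,"wz":0,"jaw":160},{"dx":-29,"dy":10,"dz":0,"wx":0,"wy":0,"wz":0,"jaw":160},{"dx":-32,"dy":11,"dz":0,"wx":0,"wy":0,"wz":0,"jaw":160},{"dx":-35,"dy":12,"dz":0,"wx":0,"wy":0,"wz":0,"jaw":160},{"dx":-38,"dy":13,"dz":0,"wx":0,"wy":0,"wz":0,"jaw":160},{"dx":-41,"dy":14,"dz":0,"wx":0,"wy":0,"wz":0,"jaw":160},{"dx":-43.5,"dy":14.9,"dz":0,"wx":0,"wy":0,"wz":0,"jaw":160},{"dx":-45,"dy":15.4,"dz":0,"wx":0,"wy":0,"wz":0,"jaw":160},{"dx":-45.9,"dy":15.8,"dz":0,"wx":0,"wy":0,"wz":0,"jaw":160},{"dx":-45.9,"dy":15.8,"dz":0,"wx":0,"wy":0,"wz":0,"jaw":160},{"dx":-45.9,"dy":15.8,"dz":0,"wx":0,"wy":0,"wz":0,"jaw":160}]'
python3 - <<'E'
from h import *
go(544.5,-247,255,-9.1)
p,d=snap("scene"); 
# red nozzle/cap visible in the scene view near the expected place
g=px("scene",(544.5,-247,320-126)).astype(int); hsv=cv2.cvtColor(p,cv2.COLOR_RGB2HSV)
m=(((hsv[...,0]<8)|(hsv[...,0]>172))&(hsv[...,1]>110)&(hsv[...,2]>60)); b=np.zeros_like(m); b[max(0,g[1]-40):g[1]+40,max(0,g[0]-40):g[0]+40]=1
v,u=np.nonzero(m&b); print(g,len(u), (u.min(),u.max(),v.min(),v.max()) if len(u) else "")
E
```

```text
clock: 25.1
ee_pos: [544.8, -246.3, 476.5]
orientation: [-2.39, -2.038, -0.0]
contact_force: [0.1, 0.8, -2.8]
grip_width: 50.8
grip_force: 65.3
shift [-0.08 -0.02  6.65] yaw -9.1 tilt 0.04 grasp [ 544.8 -246.2  321.5] clock 25.1 q6 -0.39 w 50.8
wz 0.0
[316 150] 0
```

```bash
python3 -m creep '[{"dx":0,"dy":0,"dz":2,"wx":0,"wy":0,"wz":0,"jaw":160},{"dx":-0.1,"dy":0,"dz":4,"wx":0,"wy":0,"wz":0,"jaw":160},{"dx":-0.1,"dy":0,"dz":5.5,"wx":0,"wy":0,"wz":0,"jaw":160},{"dx":-0.1,"dy":0,"dz":6.5,"wx":0,"wy":0,"wz":0,"jaw":160},{"dx":-0.1,"dy":0,"dz":6.5,"wx":0,"wy":0,"wz":0,"jaw":160},{"dx":-0.1,"dy":0,"dz":6.5,"wx":0,"wy":0,"wz":0,"jaw":160},{"dx":-0.1,"dy":0,"dz":6.5,"wx":0,"wy":0,"wz":0,"jaw":160},{"dx":-0.1,"dy":0,"dz":6.5,"wx":0,"wy":0,"wz":0,"jaw":160}]'
python3 - <<'E'
from h import *
go(544.5,-247,255,-9.1)
for n in("top","scene"):
    p,d=snap(n)
    hsv=cv2.cvtColor(p,cv2.COLOR_RGB2HSV); m=((hsv[...,0]<8)|(hsv[...,0]>172))&(hsv[...,1]>110)&(hsv[...,2]>50)
    g=px(n,(544.5,-247,145)).astype(int); b=np.zeros_like(m); b[g[1]-25:g[1]+25,g[0]-25:g[0]+25]=1
    v,u=np.nonzero(m&b); print(n,g,len(u),[np.median([atd(n,a,c,d) for a,c in zip(u,v)],0).round(0)] if len(u) else "")
    if n=="top":
        q=np.array([atd(n,a,c,d) for c in range(180,228) for a in range(305,358) if d[c,a]>0]); q=q[(q[:,2]>92)&(q[:,2]<106)]
        print("rim pts",len(q),q.min(0).round(0) if len(q) else "",q.max(0).round(0) if len(q) else "")
E
```

```text
clock: 25.95
ee_pos: [544.7, -248.1, 412.5]
orientation: [2.39, 2.037, 0.001]
contact_force: [0.3, 0.9, -2.2]
grip_width: 50.5
grip_force: 65.3
shift [ 0.11 -0.05  0.25] yaw -9.1 tilt 0.06 grasp [ 544.9 -248.2  257.5] clock 25.95 q6 -0.4 w 50.5
wz -0.0
top [334 199] 0 
rim pts 71 [ 497. -297.   92.] [ 592. -198.  106.]
scene [315 164] 0
```

The bowl's rim is unmoved, centred at (544.5,-247.5). By the grip height, the tip should be about 3 cm above it. I hand in.

```bash
python3 -c "
from plant import job_done
print(job_done())"
```

```text
the job is handed in; nothing more can be done
None
```

I handed the job in at about 26 s: the scale's pointer is on its zero mark by the camera, the lighter bottle (about 1.2 N) is back in the stand, and the arm holds the fuller one (about 2.5 N, from hole A) nozzle down about 3 cm above the middle of the bowl; that last height comes from the grip position, because the cameras could not see the nozzle.

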